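# Shut the refill can with its click cap

## Robot

A 6-joint arm with a two-finger parallel gripper is mounted at the origin on a cart in front of the work surface, level with it; the furniture and walls round the work are solid. World frame = base frame: x ahead of the robot, y to its left, z up, the work surface at z = 0. Lengths are in m, angles in degrees, forces in N, time in s.
With the tool pointing down it reaches from about 0.4 to 0.825 m from the base axis. Payload 7 kg.
Tool frame: the origin (TCP) lies on the centre line of the jaws, within the pads' length; the fingertips stand 11 mm ahead of it and the grasp point (between the pads) lies 8 mm behind it; z points along the fingers, y is the line along which they close (so a half turn about z gives the same grasp; the last joint's range is limited). The gripper opens to 88 mm and grips with 3 to 60 N. Pads are 19 mm wide; open, the fingers measure 130 mm over their backs; the gripper's body (78 mm by 193 mm) begins 47 mm behind the grasp point.
Start: joints at [88.757, 20.546, 0.682, 0, -70.136, -16.507], TCP at [0.206, 0.643, 0.213] pointing down, gripper open.
Joint ranges: [-176.03, 176.03], [-82.01, 121.73], [-58.28, 71.71], [-173.87, 95.51], [-174.79, -0.11], [-173.66, 173.66]. Speed limits (degrees/s): [136.94, 136.94, 172.46, 180, 180, 180].

## Interface

Orientations are given as [roll, pitch, yaw] about the fixed x, y, z axes, in that order (R = Rz(yaw) Ry(pitch) Rx(roll)).
In Python, from plant import r, capture, camera_model, job gives the robot as it stands.
- The arm moves only by the tool drive_tool, never from a script. Its argument "increments" is a list that holds one entry, the list of rows, each a list of 5 numbers: the gripper's target within -1 to 1 (fully open at 1, half-way at 0, shut at -1), then the shift along the tool's x, y, z scaled (see below), then the turn about the tool's z scaled (see below). In form: [[[gripper, tx, ty, tz, roll], ...]]. A call has 1 to 5 rows; each row is the pose to reach, as a shift and turn from the pose commanded when the call began, along the tool's axes at that moment, turning the shorter way round; what a row does not reach only later rows make up. The controller multiplies each number of a shift by 120 mm and each number of a turn by 360 degrees. A row lasts 1/8 s, in which the tool goes at most 62.5 mm and 10.7 degrees, less where a joint would pass 70% of its speed; a pose out of reach is approached as far as the arm can. A call with a number of a shift or a turn outside -1 to 1 is refused whole. A call with a gripper value outside its range is refused whole. The fingers move at their own pace and stop on an object; "squeeze" is the grip in N (left out, the last holds). Time passes only in rows, so rows that repeat a pose let the fingers close. It gives the time, the measured TCP pose, the force, the opening and the grip force at its end, in the units of the state.
- r.get_state(): the state, without advancing time (a new reading comes with each control period).
- capture(name): name is "scene" or "side" or "wrist"; returns the picture (420x560x3 uint8, red, green, blue); there is no depth.
- camera_model(name): a dict with "camera_matrix" (3x3 intrinsics, pixels), "rvec" (rotation vector, rad) and "tvec" (3), from world to camera coordinates, as OpenCV has them. Camera axes: x right, y down, z forward; pixel columns grow to the right and rows downward; lengths in m; the calibration is good to about 2 mm. The wrist camera is an equidistant fisheye: a pixel r from the principal point sees the ray r / f radians off the axis. A picture is of the moment at which its call begins: read the wrist's pose just before it. camera_model takes no time and is no camera call; for the wrist camera it gives the pose at the moment of the call.
- job.close_job(): hands the job in; it is judged then, once.
The state is a dict: "time_s": time; "joints": joint angles; "qd": joint speeds; "joint_torque": joint torques, N m; "tcp_pos": TCP position; "eef_rot": TCP orientation; "contact_force": force on the tool from outside, world axes, zero at the start; "moment": the same for the moment, N m; "gripper_width": finger opening in m; "gripper_force": force on a finger pad.
Only numpy, scipy, OpenCV 4.12 (cv2) and the standard library are available. Lean on these libraries where they do the work, as an engineer would, in place of code of your own. Each camera call takes 0.05 s, during which the arm holds its last target. There are 200 camera calls.

## Task

Put the loose black cap onto the square valve stem of the metal refill can until it sits flat on the rubber collar, then turn it clockwise (seen from above) until its ratchet clicks and slips. Stop at the first click. Do not lean hard on the collar, leave the cap sitting there, and leave the soap, the balm tin and the match box where they are.

Things in the scene. Friction and masses are not known exactly. Their poses are not given: they have to be found in the camera images.
- cap_mid (a point): The loose cap: black, eight-sided, 46 mm across flats (each 19 mm wide), 42 mm tall, 0.16 kg, mouth down on the table, a thin raised bar on its top. This point: its centre, 21 mm above the lower rim; z up, x through the middle of the flat the bar points to. Grip it across any two opposite flats (every 45 degrees), best in its upper half.
- cap_mark (a point): Point on the cap's outer shell, half-way up, 20 mm from its axis along its x. Shell and core join by a ratchet: with the core held fast, the shell turns clockwise about 10 degrees freely, then against about 0.3 to 0.6 N m, which vanishes suddenly (the click) some 25 degrees from the start; the next clicks come every 36 degrees. Anticlockwise the core goes along.
- cap_socket (a point): The core inside the cap: a square socket 24 mm wide, 16 mm deep, open at the bottom. This point: centre of its mouth, 2 mm above the cap's lower rim; x and y square to the socket's walls, at the start the same as the cap's.
- can: The refill can: a fixed round aluminium can with a paper band, 118 mm in diameter, origin at the centre of its underside on the table, z up. Its shoulder is at 82 to 90 mm, then a 46 mm wide neck.
- gasket: Black rubber collar on top of the can's neck, 51 mm in diameter, fixed and hard; origin at its underside on the can's axis; its flat top, on which the cap's rim comes to sit, is 7 mm above the origin, 105 mm above the table.
- stem_top (a point): Top centre of the square brass valve stem in the collar: 21 mm square, 17 mm above the collar: straight for 11 mm, then a pyramid narrowing to 10 mm. x, y square to its sides. Starts at any angle. Turns clockwise easily (0.05 N m) until the valve is shut and stops hard: 6 to 57 degrees on, different each time and not visible; stays where left.
- soap (a point): Bystander: bar of soap in a paper band, 53 x 78 x 25 mm; this point is its centre.
- balm_tin (a point): Bystander: low round tin, 54 mm in diameter, 21 mm high; this point is its centre.
- match_box (a point): Bystander: black long match box, 120 x 50 x 40 mm; this point is its centre.
Things that resemble listed ones, but are neither listed nor needed, are in the scene too. What is meant by the part that bears cap_mid is not green or pink, and is the larger of those in its own colour.

How it is judged (in metres and radians):
On the way, in this order (a step that is already met when the one before it is completed fails the run):
1. the cap sits on the stem, its rim on the collar, not yet clicked (horizontal distance between cap_mid and stem_top below 0.004 m and z of cap_mid in the frame of can below 0.129 m and angle between cap_mid's own z axis and vertical below 0.1 rad and x of cap_mark in the frame of cap_socket above 0.0188 m), for 0.2 s.
2. the cap, still seated, has clicked (horizontal distance between cap_mid and stem_top below 0.004 m and z of cap_mid in the frame of can below 0.129 m and angle between cap_mid's own z axis and vertical below 0.1 rad and x of cap_mark in the frame of cap_socket below 0.0174 m), for 0.1 s.
At the end, for the whole second after the job is handed in: The cap rests on the collar (axis within 4 mm of the stem's, rim within 3 mm of the collar, tilt under 0.1 rad), released and at rest, its shell having slipped by one click, not two, against its core (all of step 2 and x of cap_mark in the frame of cap_socket above 0.0082 m and linear speed of cap below 0.02 m/s); the robot touches nothing.
It fails at once if the cap is clicked a second time (x of cap_mark in the frame of cap_socket below 0.0082 m).
It fails at once if the cap is pressed on the collar with more than 40 N (contact force between cap and gasket above 40 N).
It fails at once if the soap, balm tin or match box is moved by more than 20 mm (distance of any of soap, balm_tin, match_box from where it was at the start of the episode above 0.02 m).
It also fails if it takes over 61 s, if anything falls off the work surface, if the arm or the gripper's body presses on something with over 40 N, if the wrist force passes 120 N, or if a joint passes its speed limit or range.

## Working session

There is one attempt and no reset: what is moved stays moved. The work goes in short steps, Python scripts to look and compute and a tool call to move; the robot and the scene stay as the last step left them, time stands still between calls to the robot, and variables do not carry over. Pictures are saved under pics/ and viewed, at most 10 in all, crops included, and the job is handed in when it is done.

Besides the shell and the picture viewer there is one more tool, called after "Emit:" as name(argument=value, ...) on one line, values as JSON. drive_tool: Moves the arm, as the interface text tells. Its arguments: {"type":"object","properties":{"increments":{"type":"array"},"squeeze":{"type":"number"}},"required":["increments"]}

```bash
mkdir -p pics; python3 - <<'E'
from plant import r,capture,camera_model
import cv2,numpy as np
s=r.get_state();print(s)
for n in("scene","side"):
    im=capture(n);cv2.imwrite(f"pics/{n}0.png",cv2.resize(im[:,:,::-1],(800,600),interpolation=cv2.INTER_CUBIC));np.save(f"pics/{n}0.npy",im)
    print(n,camera_model(n))
im=capture("wrist");cv2.imwrite("pics/wrist0.png",cv2.resize(im[:,:,::-1],(800,600)));np.save("pics/wrist0.npy",im);print(camera_model("wrist"))
E
```

```text
{'time_s': 0.0, 'joints': array([ 8.87572042e+01,  2.05910101e+01,  6.33269890e-01, -2.19299953e-02,
       -7.01345934e+01, -1.65072077e+01]), 'qd': array([ 0.10398468, -0.0491092 ,  0.01078518,  0.00259048, -0.02837896,
        0.08941067]), 'joint_torque': array([-1.27164363e-03, -5.82710016e+01,  2.93047893e+01,  6.99743852e+00,
        6.81135280e-03, -1.60322097e-04]), 'tcp_pos': array([0.20564003, 0.64237315, 0.21231797]), 'eef_rot': array([ 1.79905614e+02, -6.47225052e-03, -1.77574668e+01]), 'contact_force': array([0.49709064, 0.31932323, 0.47026627]), 'moment': array([-0.03755272,  0.03517124,  0.05883636]), 'gripper_force': 0.0, 'gripper_width': 0.08770421785766}
scene {'camera_matrix': array([[486.96181322,   0.        , 284.13499544],
       [  0.        , 486.96181322, 216.14187325],
       [  0.        ,   0.        ,   1.        ]]), 'rvec': array([ 2.3142495 , -0.56362286,  0.20240014]), 'tvec': array([-0.44749661,  0.27117156,  0.84504411])}
side {'camera_matrix': array([[527.79406592,   0.        , 274.00311944],
       [  0.        , 527.79406592, 217.15171103],
       [  0.        ,   0.        ,   1.        ]]), 'rvec': array([ 2.26996879, -0.01964601,  0.02314336]), 'tvec': array([-0.51669639,  0.09237357,  1.44541675])}
{'camera_matrix': array([[325.1922621 ,   0.        , 278.2497829 ],
       [  0.        , 325.1922621 , 206.82581557],
       [  0.        ,   0.        ,   1.        ]]), 'rvec': array([-1.74209235,  2.38664986,  0.33936984]), 'tvec': array([ 0.67485635, -0.0348469 ,  0.39025441])}
```

View pics/scene0.png

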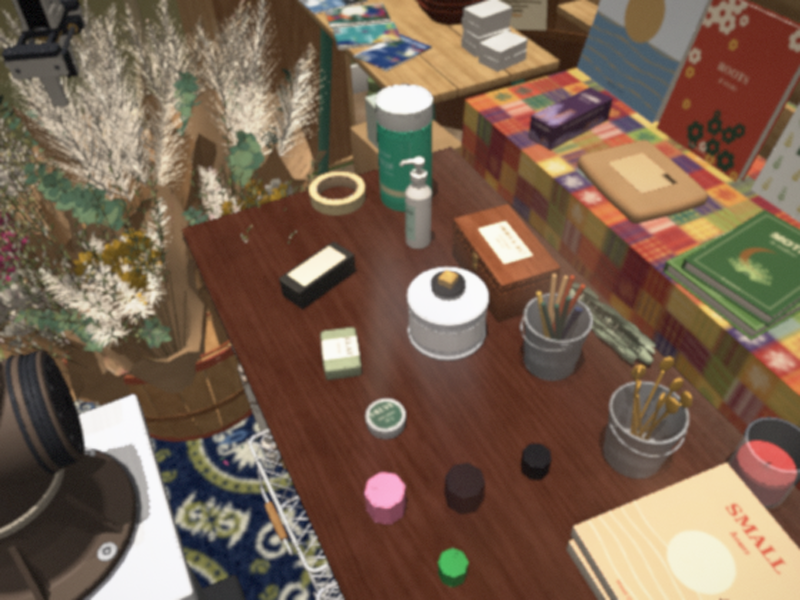

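View pics/side0.png

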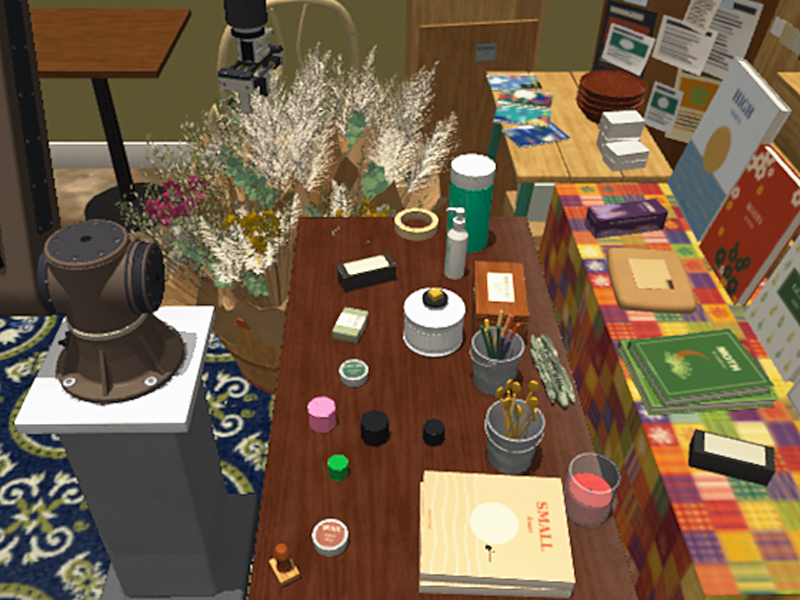

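Candidates (800x600 scene picture): pink cap (385,498), green cap (453,566), large black cap (465,488) and small black cap (535,460). In the side picture the large one is at (375,428) and the small one at (433,432). The large black cap fits the description because it is black and the larger of the two. The can's stem is at (449,280) in the scene picture and (434,296) in the side picture. I'll confirm with one enlarged crop and triangulate.

```bash
cat > h.py <<'E'
import cv2,numpy as np
from plant import r,capture,camera_model
def ray(n,px,m=None):
    m=m or camera_model(n);K=m["camera_matrix"];R=cv2.Rodrigues(m["rvec"])[0]
    x=(px[0]-K[0,2])/K[0,0];y=(px[1]-K[1,2])/K[1,1]
    if n=="wrist":
        t=np.hypot(x,y);k=np.sin(t)/t if t else 1;d=np.array([x*k,y*k,np.cos(t)])
    else: d=np.array([x,y,1.])
    return -R.T@m["tvec"],R.T@d
def onz(n,px,z,m=None):
    o,d=ray(n,px,m);return (o+d*(z-o[2])/d[2])
E
python3 - <<'E'
from h import *
s=.7
for name,z,a,b in(("bigcaptop",.042,(465,475),(375,420)),("smallcaptop",.035,(536,451),(433,425)),("stemtop",.122,(450,276),(434,293)),("soap",.025,(340,342),(349,318)),("balm",.021,(386,413),(353,368)),("match",.04,(317,268),(366,266))):
    print(name,onz("scene",np.array(a)*s,z).round(3),onz("side",np.array(b)*s,z).round(3))
a=np.load("pics/scene0.npy")[300:370,290:400];b=np.load("pics/side0.npy")[270:320,235:325]
c=np.load("pics/side0.npy")[190:250,270:340]; d=np.load("pics/scene0.npy")[170:260,270:360]
f=lambda i:cv2.resize(i,(400,300),interpolation=cv2.INTER_CUBIC)
cv2.imwrite("pics/crop1.png",np.vstack([np.hstack([f(a),f(b)]),np.hstack([f(d),f(c)])])[:,:,::-1])
E
```

```text
bigcaptop [ 0.485 -0.193  0.042] [ 0.484 -0.2    0.042]
smallcaptop [ 0.583 -0.201  0.035] [ 0.582 -0.206  0.035]
stemtop [0.598 0.048 0.122] [0.596 0.043 0.122]
soap [0.44  0.09  0.025] [0.434 0.085 0.025]
balm [ 0.446 -0.053  0.021] [ 0.444 -0.053  0.021]
match [0.465 0.238 0.04 ] [0.467 0.238 0.04 ]
```

View pics/crop1.png

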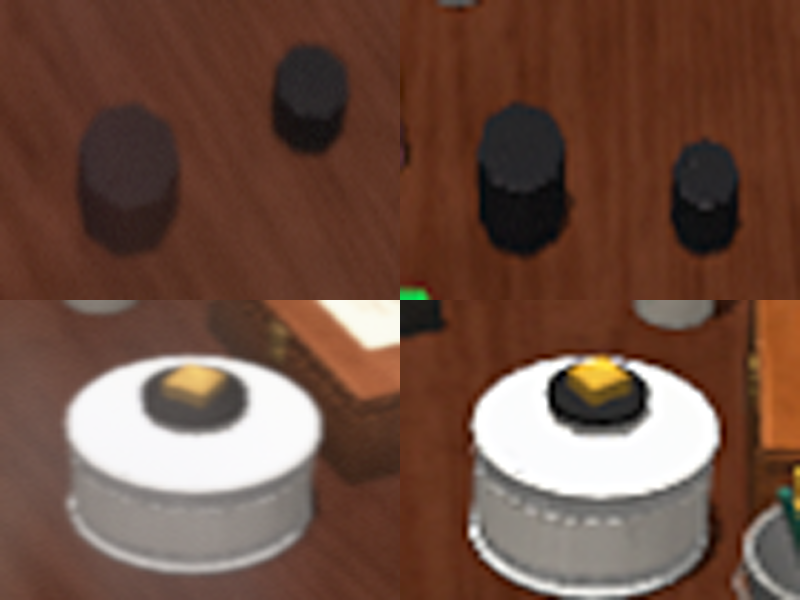

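Both views confirm the large eight-sided black cap at about (0.485,-0.197), and the stem at about (0.597,0.045). I'll move towards the can for a closer look.

Emit:
drive_tool(increments=[[[1, 0.41, 0.37, -0.04, 0], [1, 0.82, 0.74, -0.07, 0], [1, 0.82, 0.74, -0.07, 0]]])

```text
time_s: 0.52
tcp_pos: [0.2738, 0.5254, 0.2224]
eef_rot: [-180.0, 0.0, -17.9]
contact_force: [-0.0, 0.5, 0.1]
gripper_width: 0.0876
gripper_force: 0.0
```

Emit:
drive_tool(increments=[[[1, 0.41, 0.37, -0.04, 0], [1, 0.82, 0.74, -0.07, 0], [1, 0.82, 0.74, -0.07, 0]]])

```text
time_s: 0.9
tcp_pos: [0.3402, 0.4114, 0.2306]
eef_rot: [-180.0, 0.0, -17.9]
contact_force: [1.0, 0.0, -0.2]
gripper_width: 0.0875
gripper_force: 0.0
```

Emit:
drive_tool(increments=[[[1, 0.41, 0.37, -0.04, 0], [1, 0.82, 0.74, -0.07, 0], [1, 0.82, 0.74, -0.07, 0]]])

```text
time_s: 1.27
tcp_pos: [0.4068, 0.2974, 0.2387]
eef_rot: [-180.0, -0.0, -17.9]
contact_force: [0.7, 0.8, 0.4]
gripper_width: 0.088
gripper_force: 0.0
```

Emit:
drive_tool(increments=[[[1, 0.41, 0.37, -0.04, 0], [1, 0.82, 0.74, -0.07, 0], [1, 0.82, 0.74, -0.07, 0]]])

```text
time_s: 1.65
tcp_pos: [0.4737, 0.183, 0.2468]
eef_rot: [180.0, -0.0, -17.9]
contact_force: [0.8, 0.2, -0.4]
gripper_width: 0.0873
gripper_force: 0.0
```

Emit:
drive_tool(increments=[[[1, 0.41, 0.37, -0.04, 0], [1, 0.82, 0.74, -0.07, 0], [1, 0.82, 0.74, -0.07, 0], [1, 0.82, 0.74, -0.07, 0]]])

```text
time_s: 2.15
tcp_pos: [0.5392, 0.0706, 0.2547]
eef_rot: [180.0, 0.0, -17.8]
contact_force: [-0.1, 0.2, -0.4]
gripper_width: 0.0876
gripper_force: 0.0
```

```bash
python3 - <<'E'
from h import *
s=r.get_state();m=camera_model("wrist");im=capture("wrist");np.save("pics/w1.npy",im)
print(s["time_s"],s["tcp_pos"],s["eef_rot"],s["joints"],s["contact_force"],s["moment"]);print(ray("wrist",(278,207),m),m)
cv2.imwrite("pics/w1.png",cv2.resize(im[:,:,::-1],(800,600),interpolation=cv2.INTER_CUBIC))
E
```

```text
2.15 [0.53921119 0.07064043 0.25469068] [ 1.79984160e+02  4.21472564e-02 -1.77944367e+01] [ 2.81008460e+01  6.74032920e+00 -1.21567766e+01 -2.03317607e-02
 -7.11436026e+01  4.41113011e+01] [-0.06635017  0.20915498 -0.38626559] [ 0.00590364  0.03232659 -0.01653512]
(array([0.61128193, 0.04796603, 0.42586638]), array([-0.26716936,  0.08646246, -0.95976287])) {'camera_matrix': array([[325.1922621 ,   0.        , 278.2497829 ],
       [  0.        , 325.1922621 , 206.82581557],
       [  0.        ,   0.        ,   1.        ]]), 'rvec': array([-1.7414673 ,  2.38715334,  0.3413932 ]), 'tvec': array([0.23230796, 0.42533249, 0.56785014])}
```

View pics/w1.png

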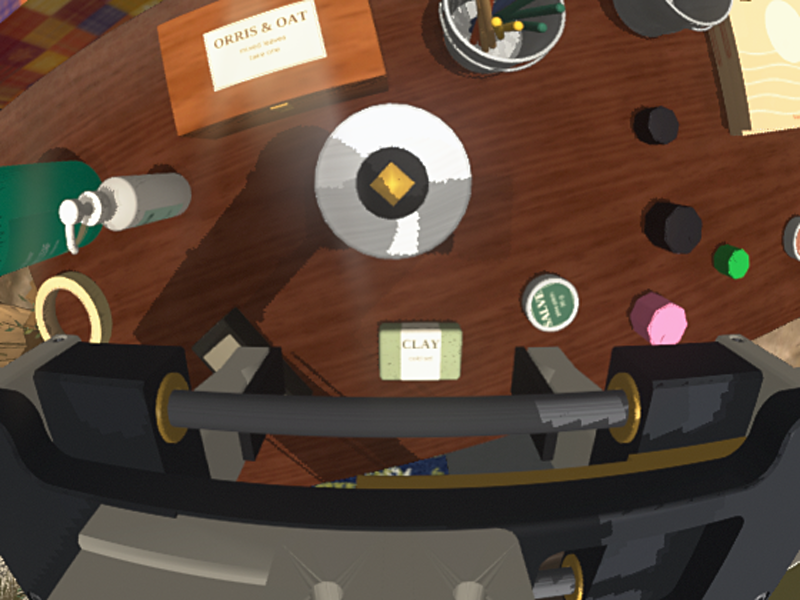

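The wrist view shows the can's stem at (392,184), the big black cap at (674,227) and the small one at (656,125). Next I'll crop the stem and cap for angles.

```bash
python3 - <<'E'
import cv2,numpy as np
im=np.load("pics/w1.npy")
a=im[99:159,245:305];b=im[130:190,440:500]
b=np.clip(b.astype(float)*3,0,255).astype(np.uint8)
f=lambda i:cv2.resize(i,(400,400),interpolation=cv2.INTER_CUBIC)
cv2.imwrite("pics/crop2.png",np.hstack([f(a),f(b)])[:,:,::-1])
E
```

```text
(no output)
```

View pics/crop2.png

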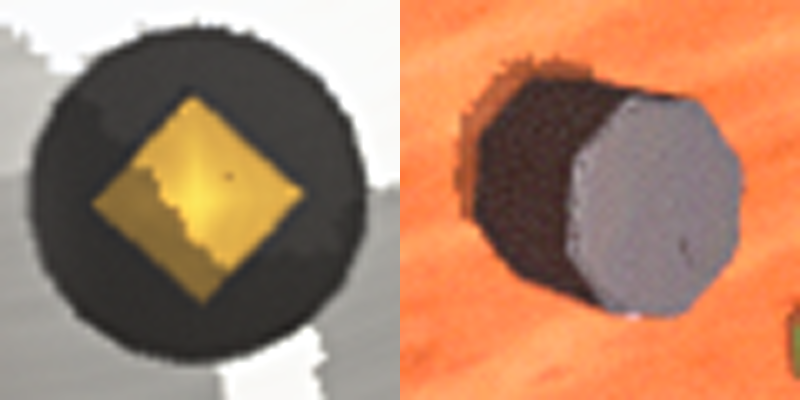

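```bash
cat >> h.py <<'E'
def crop2w(pts,x0,y0,k,z,m):
    return np.array([onz("wrist",((u+.5)/k-.5+x0,(v+.5)/k-.5+y0),z,m)[:2] for u,v in pts])
def sq(P):
    c=P.mean(0);d=P-c;a=np.degrees(np.arctan2(d[:,1],d[:,0]));return c,np.linalg.norm(d,axis=1)
E
python3 - <<'E'
from h import *
m=camera_model("wrist");k=400/60
P=crop2w([(193,95),(304,192),(204,305),(91,203)],245,99,k,.116,m)
e=np.roll(P,-1,0)-P
print(sq(P),np.linalg.norm(e,axis=1),np.degrees(np.arctan2(e[:,1],e[:,0]))%90)
print("collar",crop2w([(198.5,194.5)],245,99,k,.105,m))
print("captop",crop2w([(257,207)],440,130,k,.042,m))
E
```

```text
(array([0.59948995, 0.05620651]), array([0.01484831, 0.01506387, 0.01530465, 0.01519782])) [0.02094462 0.02158796 0.02177853 0.02113357] [30.89160134 31.17451993 29.66427806 28.93294922]
collar [[0.5996453  0.05621436]]
captop [[ 0.48388373 -0.19593566]]
```

```bash
python3 - <<'E'
from h import *
s=.7
for n,px,z in(("wrist",(420,351),.025),("wrist",(551,302),.021),("wrist",(656,124),.035)):print(onz(n,np.array(px)*s,z).round(4))
for n,px in (("scene",(314,193.3)),("side",(304.5,205)),("wrist",(245+198/6.667,99+198/6.667))):
    for z in(.10,.122,.14): print(n,z,onz(n,px,z).round(4))
E
```

```text
[0.4414 0.0806 0.025 ]
[ 0.448  -0.0519  0.021 ]
[ 0.5863 -0.1928  0.035 ]
scene 0.1 [0.6078 0.0686 0.1   ]
scene 0.122 [0.5959 0.0485 0.122 ]
scene 0.14 [0.5861 0.032  0.14  ]
side 0.1 [0.6011 0.0704 0.1   ]
side 0.122 [0.5983 0.0431 0.122 ]
side 0.14 [0.5959 0.0206 0.14  ]
wrist 0.1 [0.5985 0.0563 0.1   ]
wrist 0.122 [0.5993 0.0558 0.122 ]
wrist 0.14 [0.6    0.0553 0.14  ]
```

Emit:
drive_tool(increments=[[[1, 0.1, 0.5, 0, 0], [1, 0.17, 0.96, 0, 0], [1, 0.17, 0.96, 0, 0], [1, 0.17, 0.96, 0, 0]]])

```text
time_s: 2.7
tcp_pos: [0.5233, -0.0447, 0.2554]
eef_rot: [-180.0, -0.0, -17.7]
contact_force: [0.5, 0.8, 0.1]
gripper_width: 0.0878
gripper_force: 0.0
```

Emit:
drive_tool(increments=[[[1, -0.11, 0.33, 0.18, 0], [1, -0.21, 0.65, 0.35, 0], [1, -0.21, 0.65, 0.35, 0]]])

```text
time_s: 3.08
tcp_pos: [0.4736, -0.1122, 0.2119]
eef_rot: [180.0, 0.2, -17.7]
contact_force: [0.8, 0.5, 0.5]
gripper_width: 0.0875
gripper_force: 0.0
```

Emit:
drive_tool(increments=[[[1, -0.11, 0.33, 0.18, 0], [1, -0.21, 0.65, 0.35, 0], [1, -0.21, 0.65, 0.35, 0], [1, -0.21, 0.65, 0.35, 0], [1, -0.21, 0.65, 0.35, 0]]])

```text
time_s: 3.7
tcp_pos: [0.4292, -0.1782, 0.1719]
eef_rot: [-180.0, -0.1, -17.6]
contact_force: [-0.5, -0.1, 0.5]
gripper_width: 0.0879
gripper_force: 0.0
```

```bash
python3 - <<'E'
from h import *
s=r.get_state();m=camera_model("wrist");im=capture("wrist");np.save("pics/w2.npy",im)
print(s["time_s"],s["tcp_pos"],s["eef_rot"])
K=m["camera_matrix"];R=cv2.Rodrigues(m["rvec"])[0]
p=R@np.array([.484,-.196,.042])+m["tvec"];t=np.arctan2(np.hypot(p[0],p[1]),p[2])
q=K[:2,2]+K[0,0]*t*p[:2]/np.hypot(p[0],p[1]);print(q)
x0,y0=(q-35).astype(int);c=im[y0:y0+70,x0:x0+70];print(x0,y0)
c=np.clip(c.astype(float)*3,0,255).astype(np.uint8)
cv2.imwrite("pics/crop3.png",cv2.resize(c,(560,560),interpolation=cv2.INTER_CUBIC)[:,:,::-1])
# neighbours' tops
def tri(a,b):
    (o1,d1),(o2,d2)=ray("scene",np.array(a)*.7),ray("side",np.array(b)*.7)
    A=np.stack([d1,-d2],1);t=np.linalg.lstsq(A,o2-o1,rcond=None)[0];return ((o1+t[0]*d1+o2+t[1]*d2)/2).round(3)
print("pencil",tri((556,278),(489,313)),"pump",tri((415,160),(455,210)))
E
```

```text
3.7 [ 0.42918759 -0.17817046  0.17194459] [-1.79980793e+02 -8.12208143e-02 -1.76472788e+01]
[279.2268594  134.05970017]
244 99
pencil [ 0.683 -0.071  0.173] pump [0.652 0.256 0.17 ]
```

View pics/crop3.png

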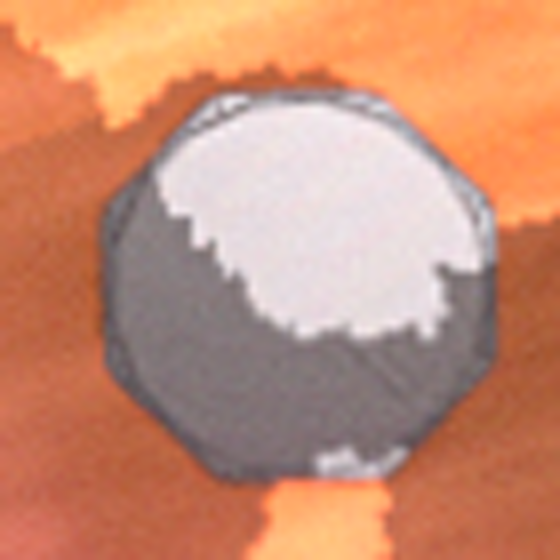

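The cap is centred at about (302,288) in the crop. There is a faint line at (345,345)-(405,390) that is probably the bar. I'll enhance contrast separately in the lit and shaded parts.

```bash
python3 - <<'E'
import cv2,numpy as np
im=np.load("pics/w2.npy")[99:169,244:314]
g=cv2.resize(im.astype(np.float32).mean(2),(560,560),interpolation=cv2.INTER_CUBIC)
v=g[150:420,150:450];print(np.percentile(v,[2,30,60,98]))
dk=np.clip((g-np.percentile(v,1))*255/12*.8,0,255)
blur=cv2.GaussianBlur(g,(0,0),12);hp=np.clip(128+(g-blur)*25,0,255)
o=np.hstack([dk,hp]).astype(np.uint8)
cv2.imwrite("pics/crop4.png",cv2.resize(o,(800,400)))
E
```

```text
[38.3275013  41.59613457 74.66803284 77.46103775]
```

View pics/crop4.png

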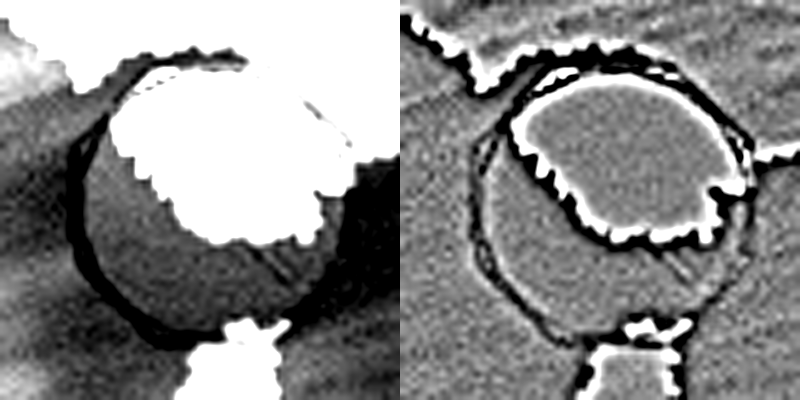

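```bash
python3 - <<'E'
from h import *
m=camera_model("wrist")
f=lambda p:crop2w(p,244,99,8,.042,m)
P=f([(105,205),(107,362),(492,213),(494,366),(395,104),(490,208),(112,366),(215,470),(108,200),(212,97),(405,462),(490,372)]).reshape(-1,2,2)
d=P[:,1]-P[:,0];print((np.degrees(np.arctan2(d[:,1],d[:,0]))%45).round(1),np.linalg.norm(d,axis=1).round(4))
B=f([(343,343),(406,399),(302,288)]);d=B[1]-B[0];print("bar",np.degrees(np.arctan2(d[1],d[0])),"c->bar",np.degrees(np.arctan2(*(B[1]-B[2])[::-1])),"centre",B[2])
print("extent",P.reshape(-1,2).min(0),P.reshape(-1,2).max(0))
E
```

```text
[27.6 28.7 25.  26.5 27.  29.8] [0.0183 0.0178 0.0162 0.0171 0.0168 0.0144]
bar -149.2415425754169 c->bar -154.53690075471573 centre [ 0.48272332 -0.19778902]
extent [ 0.4597467  -0.22126829] [ 0.50695027 -0.17372524]
```

The bar points at about -152.5°, so the socket axes are at 27.5° (mod 90) and the stem is at about 30.2°. They are nearly aligned already. The current yaw of -17.6° fits a flat pair, so I'll go and grasp.

Emit:
drive_tool(increments=[[[1, 0.24, 0.01, 0.1, 0], [1, 0.476, 0.016, 0.3, 0], [1, 0.476, 0.016, 0.5, 0], [1, 0.476, 0.016, 0.5, 0]]])

```text
time_s: 4.25
tcp_pos: [0.4808, -0.1978, 0.1097]
eef_rot: [180.0, 0.2, -17.7]
contact_force: [0.5, 0.6, 0.1]
gripper_width: 0.0874
gripper_force: 0.0
```

Emit:
drive_tool(increments=[[[1, 0, 0, 0.3, 0], [1, 0, 0, 0.55, 0], [1, 0, 0, 0.75, 0], [1, 0, 0, 0.75, 0]]])

```text
time_s: 4.75
tcp_pos: [0.4812, -0.1981, 0.0211]
eef_rot: [180.0, 0.1, -17.7]
contact_force: [0.6, 0.6, 0.7]
gripper_width: 0.0875
gripper_force: 0.0
```

```bash
python3 - <<'E'
from h import *
s=r.get_state();print({k:s[k] for k in("time_s","tcp_pos","eef_rot","contact_force","moment")})
E
```

```text
{'time_s': 4.75, 'tcp_pos': array([ 0.48119182, -0.19805933,  0.02108983]), 'eef_rot': array([ 1.79965284e+02,  9.94464259e-02, -1.77100553e+01]), 'contact_force': array([0.6013429 , 0.64652837, 0.7123007 ]), 'moment': array([-0.04361118,  0.0183015 , -0.03041604])}
```

Slightly short in x by about 2 mm. I'll correct that and close.

Emit:
drive_tool(increments=[[[1, 0.015, 0, 0, 0], [-0.2, 0.015, 0, 0, 0], [-0.6, 0.015, 0, 0, 0], [-1, 0.015, 0, 0, 0], [-1, 0.015, 0, 0, 0]]], squeeze=40)

```text
time_s: 5.38
tcp_pos: [0.4833, -0.199, 0.0214]
eef_rot: [-180.0, -0.0, -17.8]
contact_force: [-0.1, 0.1, -0.3]
gripper_width: 0.0533
gripper_force: 0.0
```

Emit:
drive_tool(increments=[[[-1, 0, 0, 0, 0], [-1, 0, 0, 0, 0], [-1, 0, 0, 0, 0], [-1, 0, 0, -0.1, 0], [-1, 0, 0, -0.1, 0]]])

```text
time_s: 6.0
tcp_pos: [0.484, -0.199, 0.0343]
eef_rot: [-180.0, -0.1, -17.7]
contact_force: [0.2, 0.3, -1.1]
gripper_width: 0.045
gripper_force: 40.0
```

Emit:
drive_tool(increments=[[[-1, 0, 0, -0.35, 0], [-1, 0, 0, -0.75, 0], [-1, 0, 0, -0.98, 0], [-1, 0, 0, -0.98, 0]]])

```text
time_s: 6.5
tcp_pos: [0.4847, -0.1991, 0.1533]
eef_rot: [-179.9, -0.3, -17.7]
contact_force: [-0.7, -0.1, -2.0]
gripper_width: 0.0455
gripper_force: 40.0
```

Emit:
drive_tool(increments=[[[-1, 0.05, -0.39, -0.15, 0], [-1, 0.09, -0.77, -0.3, 0], [-1, 0.09, -0.77, -0.3, 0]]])

```text
time_s: 6.88
tcp_pos: [0.5231, -0.112, 0.1871]
eef_rot: [-180.0, -0.1, -17.6]
contact_force: [1.0, 0.3, -1.8]
gripper_width: 0.0452
gripper_force: 40.0
```

Emit:
drive_tool(increments=[[[-1, 0.05, -0.39, 0, 0], [-1, 0.09, -0.77, 0, 0], [-1, 0.09, -0.77, 0, 0]]])

```text
time_s: 7.25
tcp_pos: [0.5603, -0.0277, 0.1851]
eef_rot: [180.0, 0.1, -17.6]
contact_force: [-0.2, -0.9, -2.2]
gripper_width: 0.0452
gripper_force: 40.0
```

```bash
python3 - <<'E'
from h import *
s=r.get_state();m=camera_model("wrist");im=capture("wrist");np.save("pics/w3.npy",im)
print({k:s[k] for k in("time_s","tcp_pos","eef_rot","contact_force","moment","gripper_width")})
cv2.imwrite("pics/w3.png",cv2.resize(np.clip(im[:,:,::-1]*1.5,0,255).astype(np.uint8),(800,600),interpolation=cv2.INTER_CUBIC))
E
```

```text
{'time_s': 7.25, 'tcp_pos': array([ 0.56030952, -0.02774053,  0.18505601]), 'eef_rot': array([ 1.79950265e+02,  1.21120401e-01, -1.76238302e+01]), 'contact_force': array([-0.24094034, -0.89991617, -2.16092319]), 'moment': array([-0.01160884,  0.06163542, -0.03356856]), 'gripper_width': 0.04524479450115731}
```

View pics/w3.png

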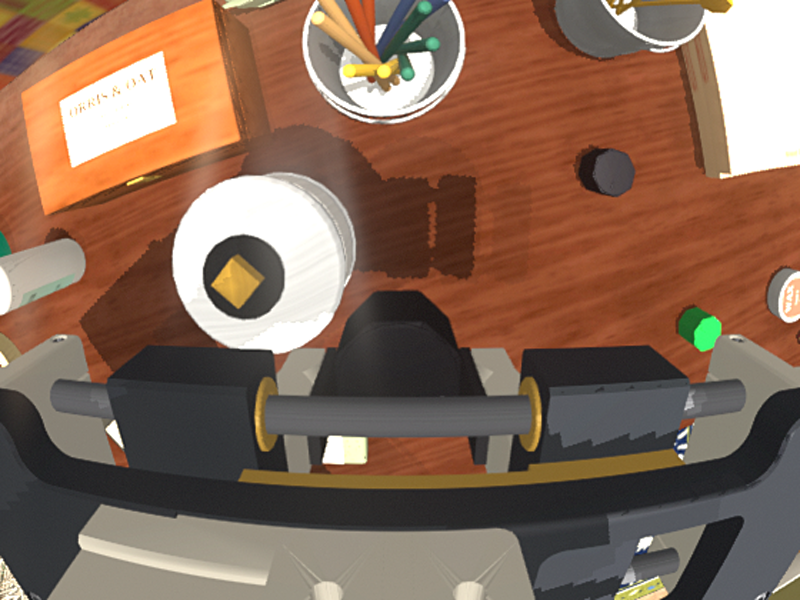

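In this view the cap is held with its front flat's rim edge at (374..424, 291), and the stem is at (237,281). I'll compute the cap's offset along tool x and re-measure the stem.

```bash
python3 - <<'E'
from h import *
m=camera_model("wrist");im=np.load("pics/w3.npy").astype(float).mean(2)
T=np.array([.56031,-.02774,.18506]);y=np.radians(-17.62);X=np.array([np.cos(y),np.sin(y)]);Y=np.array([X[1],-X[0]])
print(im[196:222,279].round().astype(int))
for c in(266,272,279,286,292):
    g=np.diff(im[190:212,c]);v=190+g.argmin()+.5
    p=onz("wrist",(c,v),.1637,m)[:2]-T[:2];print(c,v,(p@X).round(4),(p@Y).round(4))
for v in(212,214,216,218):
    p=onz("wrist",(279,v),.2057,m)[:2]-T[:2];print(v,(p@X).round(4),(p@Y).round(4))
# stem outline by colour
I=np.load("pics/w3.npy").astype(int);msk=((I[:,:,0]-I[:,:,2])>40).astype(np.uint8)
sub=np.zeros_like(msk);sub[170:222,143:198]=msk[170:222,143:198]
n,l,st,ce=cv2.connectedComponentsWithStats(sub);k=1+st[1:,4].argmax();print(st[k],ce[k])
cs=cv2.findContours((l==k).astype(np.uint8),0,1)[0][0]
rc=cv2.boxPoints(cv2.minAreaRect(np.array([onz("wrist",q[0],.116,m)[:2] for q in cs],np.float32)*1000))/1000
e=rc[1]-rc[0];e2=rc[2]-rc[1];print("stem",rc.mean(0),np.linalg.norm(e),np.linalg.norm(e2),np.degrees(np.arctan2(e[1],e[0]))%90)
E
```

```text
[55 53 52 51 50 57 63 42 23 22 20 22 21 18 22 21 22 20 20 21 22 22 22 19
 21 21]
266 203.5 0.0211 -0.0067
272 202.5 0.0217 -0.003
279 202.5 0.0217 0.0013
286 202.5 0.0217 0.0056
292 202.5 0.0217 0.0093
212 0.0287 0.0012
214 0.0276 0.0012
216 0.0266 0.0012
218 0.0256 0.0012
[148 178  37  38 769] [165.67230169 196.51885566]
stem [0.5999056  0.05283271] 0.025359081 0.02174152 30.136723
```

Emit:
drive_tool(increments=[[[-1, 0.06, -0.39, 0, -0.004], [-1, 0.114, -0.766, 0, -0.0075], [-1, 0.114, -0.766, 0, -0.0075], [-1, 0.114, -0.766, 0.2, -0.0075], [-1, 0.114, -0.766, 0.2, -0.0075]]])

```text
time_s: 7.92
tcp_pos: [0.5991, 0.0521, 0.1605]
eef_rot: [179.8, 0.3, -15.1]
contact_force: [0.2, 0.2, -1.6]
gripper_width: 0.0453
gripper_force: 40.0
```

```bash
python3 - <<'E'
from h import *
s=r.get_state()
print({k:s[k] for k in("time_s","tcp_pos","eef_rot","contact_force","moment","gripper_width")})
a=capture("scene")[130:240,260:370];b=capture("side")[150:250,255:355]
f=lambda i:cv2.resize(np.clip(i*1.3,0,255).astype(np.uint8),(400,400),interpolation=cv2.INTER_CUBIC)
cv2.imwrite("pics/c5.png",np.hstack([f(a),f(b)])[:,:,::-1])
E
```

```text
{'time_s': 7.925, 'tcp_pos': array([0.59905458, 0.05214445, 0.16052594]), 'eef_rot': array([179.84995998,   0.25159274, -15.13527523]), 'contact_force': array([ 0.19406498,  0.17941623, -1.57073034]), 'moment': array([-0.05751527, -0.02551293, -0.02879848]), 'gripper_width': 0.04526843720487115}
```

View pics/c5.png

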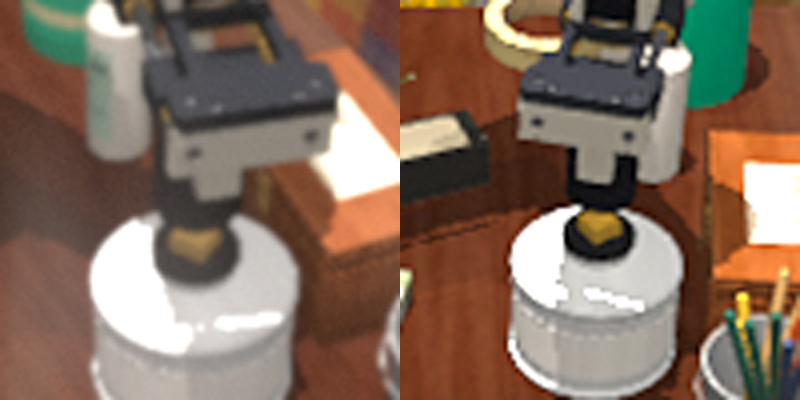

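Cap sits above the stem in both views: cap column ≈200 versus collar 198 in the scene crop, and 603 versus 600 in the side crop. I'll correct laterally by about 4 mm and descend gently.

Emit:
drive_tool(increments=[[[-1, 0.009, -0.034, 0, 0], [-1, 0.009, -0.034, 0.05, 0], [-1, 0.009, -0.034, 0.1, 0], [-1, 0.009, -0.034, 0.14, 0], [-1, 0.009, -0.034, 0.14, 0]]])

```text
time_s: 8.65
tcp_pos: [0.603, 0.0574, 0.1454]
eef_rot: [180.0, 0.1, -15.0]
contact_force: [0.6, 0.8, -1.4]
gripper_width: 0.0454
gripper_force: 40.0
```

Emit:
drive_tool(increments=[[[-1, 0, 0, 0.02, 0], [-1, 0, 0, 0.04, 0], [-1, 0, 0, 0.04, 0]]])

```text
time_s: 9.02
tcp_pos: [0.6032, 0.0575, 0.1411]
eef_rot: [180.0, 0.0, -15.1]
contact_force: [0.2, -0.3, -0.8]
gripper_width: 0.0453
gripper_force: 40.0
```

Emit:
drive_tool(increments=[[[-1, -0.012, 0.01, 0, 0], [-1, -0.012, 0.01, 0.02, 0], [-1, -0.012, 0.01, 0.03, 0], [-1, -0.012, 0.01, 0.04, 0], [-1, -0.012, 0.01, 0.04, 0]]])

```text
time_s: 9.65
tcp_pos: [0.6016, 0.0567, 0.1363]
eef_rot: [180.0, 0.0, -15.0]
contact_force: [0.0, -1.1, -1.2]
gripper_width: 0.045
gripper_force: 40.0
```

```bash
python3 -c "
from h import *
s=r.get_state();print(s['time_s'],s['tcp_pos'],s['eef_rot'],s['contact_force'],s['moment'])"
```

```text
9.65 [0.60156694 0.05669293 0.13629335] [ 1.79989790e+02  1.50303355e-02 -1.50490954e+01] [ 0.02298086 -1.13997846 -1.23221181] [ 2.19807836e-02 -8.89068027e-05  3.48417827e-02]
```

Emit:
drive_tool(increments=[[[-1, 0, 0, 0.015, 0], [-1, 0, 0, 0.03, 0], [-1, 0, 0, 0.03, 0]]])

```text
time_s: 10.02
tcp_pos: [0.6013, 0.0566, 0.1324]
eef_rot: [180.0, 0.0, -15.1]
contact_force: [-0.6, -0.5, -2.3]
gripper_width: 0.0453
gripper_force: 40.0
```

Emit:
drive_tool(increments=[[[-1, 0, 0, 0.01, 0], [-1, 0, 0, 0.02, 0], [-1, 0, 0, 0.02, 0]]])

```text
time_s: 10.4
tcp_pos: [0.6014, 0.0567, 0.1302]
eef_rot: [180.0, 0.0, -15.1]
contact_force: [-1.4, -0.2, -2.7]
gripper_width: 0.0452
gripper_force: 40.0
```

Emit:
drive_tool(increments=[[[-1, 0, 0, 0.01, 0], [-1, 0, 0, 0.018, 0], [-1, 0, 0, 0.018, 0]]])

```text
time_s: 10.78
tcp_pos: [0.6015, 0.0566, 0.1282]
eef_rot: [180.0, 0.0, -15.1]
contact_force: [-1.7, -1.2, -1.4]
gripper_width: 0.045
gripper_force: 40.0
```

Emit:
drive_tool(increments=[[[-1, 0, 0, 0.005, 0], [-1, 0, 0, 0.008, 0], [-1, 0, 0, 0.008, 0]]])

```text
time_s: 11.15
tcp_pos: [0.6015, 0.0566, 0.1273]
eef_rot: [180.0, 0.0, -15.1]
contact_force: [-2.0, -1.4, 0.1]
gripper_width: 0.0455
gripper_force: 40.0
```

Emit:
drive_tool(increments=[[[-1, 0, 0, 0.005, 0], [-1, 0, 0, 0.005, 0], [-1, 0, 0, 0.005, 0]]], squeeze=55)

```text
time_s: 11.52
tcp_pos: [0.6015, 0.0566, 0.1267]
eef_rot: [180.0, 0.0, -15.1]
contact_force: [-2.1, -1.9, -0.6]
gripper_width: 0.0447
gripper_force: 55.0
```

```bash
cat >st.py <<'E'
from plant import r
s=r.get_state();print(s['time_s'],s['tcp_pos'].round(4),s['eef_rot'].round(1),s['contact_force'].round(1),s['moment'].round(3),s['joints'][5].round(1))
E
python3 st.py
```

```text
11.525 [0.6015 0.0566 0.1267] [180.    0.  -15.1] [-2.1 -1.9 -0.6] [-0.73   1.122 -0.015] 51.1
```

Emit:
drive_tool(increments=[[[-1, -0.003, 0.005, 0, 0], [-1, -0.004, 0.007, 0, 0.01], [-1, -0.004, 0.008, 0, 0.02], [-1, -0.004, 0.008, 0, 0.028]]])

```text
time_s: 12.02
tcp_pos: [0.6009, 0.0555, 0.1267]
eef_rot: [180.0, -0.0, -25.2]
contact_force: [-2.4, -1.6, -1.0]
gripper_width: 0.0445
gripper_force: 55.0
```

```bash
python3 st.py
```

```text
12.025 [0.6009 0.0555 0.1267] [180.   -0.  -25.2] [-2.4 -1.6 -1. ] [-1.299  0.805  0.045] 40.9
```

Emit:
drive_tool(increments=[[[-1, 0, 0.001, 0, 0.01], [-1, 0, 0.0015, 0, 0.02], [-1, 0, 0.002, 0, 0.028]]])

```text
time_s: 12.4
tcp_pos: [0.6007, 0.0553, 0.1267]
eef_rot: [180.0, -0.0, -35.3]
contact_force: [-2.9, -3.0, -0.8]
gripper_width: 0.0451
gripper_force: 55.0
```

```bash
python3 st.py
```

```text
12.4 [0.6007 0.0553 0.1267] [180.   -0.  -35.3] [-2.9 -3.  -0.8] [-1.208  0.876  0.009] 30.9
```

Emit:
drive_tool(increments=[[[-1, 0, 0.001, 0, 0.01], [-1, 0, 0.0015, 0, 0.02], [-1, 0, 0.002, 0, 0.02]]])

```text
time_s: 12.78
tcp_pos: [0.6006, 0.0553, 0.1267]
eef_rot: [180.0, -0.0, -42.4]
contact_force: [-2.3, -2.8, -1.5]
gripper_width: 0.0452
gripper_force: 55.0
```

```bash
python3 st.py
```

```text
12.775 [0.6006 0.0553 0.1267] [180.   -0.  -42.4] [-2.3 -2.8 -1.5] [-1.051  0.916  0.07 ] 23.8
```

Emit:
drive_tool(increments=[[[-1, 0, 0.001, 0, 0.007], [-1, 0, 0.0015, 0, 0.014], [-1, 0, 0.002, 0, 0.014]]])

```text
time_s: 13.15
tcp_pos: [0.6005, 0.0552, 0.1267]
eef_rot: [180.0, -0.0, -47.4]
contact_force: [-2.4, -2.5, -1.4]
gripper_width: 0.0449
gripper_force: 55.0
```

```bash
python3 st.py
```

```text
13.15 [0.6005 0.0552 0.1267] [180.   -0.  -47.4] [-2.4 -2.5 -1.4] [-1.056  0.812  0.1  ] 18.8
```

Emit:
drive_tool(increments=[[[-1, 0, 0.001, 0, 0.01], [-1, 0, 0.0015, 0, 0.018], [-1, 0, 0.0015, 0, 0.018]]])

```text
time_s: 13.52
tcp_pos: [0.6004, 0.0552, 0.1267]
eef_rot: [180.0, 0.0, -53.8]
contact_force: [-1.3, -3.0, -1.6]
gripper_width: 0.0447
gripper_force: 55.0
```

```bash
python3 st.py
```

```text
13.525 [0.6004 0.0552 0.1267] [180.    0.  -53.8] [-1.3 -3.  -1.6] [-0.959  0.787  0.023] 12.4
```

Emit:
drive_tool(increments=[[[-1, 0, 0.001, 0, 0.01], [-1, 0, 0.0015, 0, 0.018], [-1, 0, 0.0015, 0, 0.018]]])

```text
time_s: 13.9
tcp_pos: [0.6003, 0.0551, 0.1267]
eef_rot: [-180.0, 0.0, -60.3]
contact_force: [-1.2, -2.6, -1.1]
gripper_width: 0.0445
gripper_force: 55.0
```

```bash
python3 st.py
```

```text
13.9 [0.6003 0.0551 0.1267] [-180.     0.   -60.3] [-1.2 -2.6 -1.1] [-0.877  0.621  0.058] 5.9
```

Emit:
drive_tool(increments=[[[-1, 0, 0.001, 0, 0.01], [-1, 0, 0.0015, 0, 0.018], [-1, 0, 0.0015, 0, 0.018]]])

```text
time_s: 14.28
tcp_pos: [0.6002, 0.0551, 0.1267]
eef_rot: [-180.0, 0.0, -66.8]
contact_force: [-1.6, -2.7, -1.7]
gripper_width: 0.0452
gripper_force: 55.0
```

```bash
python3 st.py
```

```text
14.275 [0.6002 0.0551 0.1267] [-180.     0.   -66.8] [-1.6 -2.7 -1.7] [-0.842  0.583  0.073] -0.5
```

Emit:
drive_tool(increments=[[[-1, 0, 0.001, 0, 0.01], [-1, 0, 0.0015, 0, 0.018], [-1, 0, 0.0015, 0, 0.018]]])

```text
time_s: 14.65
tcp_pos: [0.6001, 0.0551, 0.1268]
eef_rot: [-180.0, 0.0, -73.2]
contact_force: [-1.6, -2.2, -0.7]
gripper_width: 0.045
gripper_force: 55.0
```

```bash
python3 st.py
```

```text
14.65 [0.6001 0.0551 0.1268] [-180.     0.   -73.2] [-1.6 -2.2 -0.7] [-0.711  0.432 -0.016] -7.0
```

Emit:
drive_tool(increments=[[[-1, 0, 0.001, 0, 0.01], [-1, 0, 0.0015, 0, 0.018], [-1, 0, 0.0015, 0, 0.018]]])

```text
time_s: 15.02
tcp_pos: [0.6, 0.0551, 0.1268]
eef_rot: [-180.0, 0.0, -79.7]
contact_force: [-0.7, -2.0, -1.8]
gripper_width: 0.0449
gripper_force: 55.0
```

```bash
python3 st.py
```

```text
15.025 [0.6    0.0551 0.1268] [-180.     0.   -79.7] [-0.7 -2.  -1.8] [-0.685  0.304  0.017] -13.5
```

Emit:
drive_tool(increments=[[[-1, 0, 0.001, 0, 0.01], [-1, 0, 0.0015, 0, 0.018], [-1, 0, 0.0015, 0, 0.018]]])

```text
time_s: 15.4
tcp_pos: [0.5999, 0.055, 0.1268]
eef_rot: [-180.0, 0.0, -86.2]
contact_force: [-0.7, -1.9, -2.5]
gripper_width: 0.0444
gripper_force: 55.0
```

```bash
python3 st.py
```

```text
15.4 [0.5999 0.055  0.1268] [-180.     0.   -86.2] [-0.7 -1.9 -2.5] [-0.594  0.075 -0.008] -20.0
```

Emit:
drive_tool(increments=[[[-1, 0, 0.001, 0, 0.01], [-1, 0, 0.0015, 0, 0.018], [-1, 0, 0.0015, 0, 0.018]]])

```text
time_s: 15.78
tcp_pos: [0.5998, 0.055, 0.1269]
eef_rot: [-180.0, 0.0, -92.6]
contact_force: [0.7, -1.9, -2.1]
gripper_width: 0.045
gripper_force: 55.0
```

```bash
python3 st.py
```

```text
15.775 [0.5998 0.055  0.1269] [-180.     0.   -92.6] [ 0.7 -1.9 -2.1] [-0.638 -0.102  0.192] -26.5
```

Emit:
drive_tool(increments=[[[-1, 0, 0.001, 0, 0.007], [-1, 0, 0.0015, 0, 0.014], [-1, 0, 0.0015, 0, 0.014]]])

```text
time_s: 16.15
tcp_pos: [0.5998, 0.055, 0.127]
eef_rot: [-179.9, 0.0, -97.7]
contact_force: [0.2, -1.6, -1.9]
gripper_width: 0.045
gripper_force: 55.0
```

```bash
python3 st.py
```

```text
16.15 [0.5998 0.055  0.127 ] [-179.9    0.   -97.7] [ 0.2 -1.6 -1.9] [-0.536 -0.512  0.306] -31.5
```

Ratchet resistance started near yaw -90°, so I expect the click around -105°. I'll use smaller steps from here.

Emit:
drive_tool(increments=[[[-1, 0, 0.0005, 0, 0.006], [-1, 0, 0.001, 0, 0.012], [-1, 0, 0.001, 0, 0.012]]])

```text
time_s: 16.52
tcp_pos: [0.5997, 0.055, 0.127]
eef_rot: [-179.9, 0.0, -102.0]
contact_force: [1.8, -1.5, 1.1]
gripper_width: 0.045
gripper_force: 55.1
```

```bash
python3 st.py
```

```text
16.525 [0.5997 0.055  0.127 ] [-179.9    0.  -102. ] [ 1.8 -1.5  1.1] [-0.715 -0.537  0.432] -35.9
```

Emit:
drive_tool(increments=[[[-1, 0, 0.0005, 0, 0.006], [-1, 0, 0.001, 0, 0.012], [-1, 0, 0.001, 0, 0.012]]])

```text
time_s: 16.9
tcp_pos: [0.5996, 0.055, 0.1272]
eef_rot: [-179.9, 0.0, -106.4]
contact_force: [1.2, -2.0, 2.2]
gripper_width: 0.0447
gripper_force: 55.0
```

```bash
python3 st.py
```

```text
16.9 [0.5996 0.055  0.1272] [-179.9    0.  -106.4] [ 1.2 -2.   2.2] [-0.634 -0.548  0.193] -40.2
```

Emit:
drive_tool(increments=[[[-1, 0, 0.0005, 0, 0.004], [-1, 0, 0.001, 0, 0.008], [-1, 0, 0.001, 0, 0.008]]])

```text
time_s: 17.27
tcp_pos: [0.599, 0.055, 0.1268]
eef_rot: [-180.0, 0.0, -109.4]
contact_force: [2.8, -1.6, 0.0]
gripper_width: 0.0451
gripper_force: 55.0
```

```bash
python3 st.py; python3 st.py
```

```text
17.275 [0.599  0.055  0.1268] [-180.     0.  -109.4] [ 2.8 -1.6  0. ] [-0.641 -0.852  0.026] -43.2
17.275 [0.599  0.055  0.1268] [-180.     0.  -109.4] [ 2.8 -1.6  0. ] [-0.641 -0.852  0.026] -43.2
```

Torque vanished, so that is the first click (relative angle about 25-28°). About 9° more will get past the 29.5° threshold, still far from the second click at 61°.

Emit:
drive_tool(increments=[[[-1, 0, 0.0005, 0, 0.008], [-1, 0, 0.001, 0, 0.016], [-1, 0, 0.0015, 0, 0.024], [-1, 0, 0.0015, 0, 0.024]]])

```text
time_s: 17.77
tcp_pos: [0.5991, 0.0551, 0.1269]
eef_rot: [-180.0, 0.0, -118.0]
contact_force: [3.5, -1.8, -0.1]
gripper_width: 0.0451
gripper_force: 55.0
```

```bash
python3 st.py
```

```text
17.775 [0.5991 0.0551 0.1269] [-180.    0. -118.] [ 3.5 -1.8 -0.1] [-0.675 -1.427  0.046] -51.8
```

Emit:
drive_tool(increments=[[[0.4, 0, 0, 0, 0], [0.6, 0, 0, 0, 0], [0.7, 0, 0, 0, 0], [0.7, 0, 0, 0, 0], [0.7, 0, 0, 0, 0]]])

```text
time_s: 18.4
tcp_pos: [0.5986, 0.055, 0.1267]
eef_rot: [180.0, -0.0, -118.0]
contact_force: [-0.3, -0.9, -0.2]
gripper_width: 0.0743
gripper_force: 0.0
```

Emit:
drive_tool(increments=[[[0.7, 0, 0, -0.1, 0], [0.7, 0, 0, -0.3, 0], [0.7, 0, 0, -0.6, 0], [0.7, 0, 0, -0.9, 0], [0.7, 0, 0, -0.9, 0]]])

```text
time_s: 19.02
tcp_pos: [0.6005, 0.0553, 0.2392]
eef_rot: [-179.7, 0.3, -118.0]
contact_force: [1.1, 0.2, -0.2]
gripper_width: 0.0747
gripper_force: 0.0
```

```bash
python3 - <<'E'
from h import *
s=r.get_state();print(s["time_s"],s["tcp_pos"],s["contact_force"])
a=capture("side")[150:260,245:365];im=capture("wrist");np.save("pics/w6.npy",im)
f=lambda i,w,h:cv2.resize(np.clip(i*1.6,0,255).astype(np.uint8),(w,h),interpolation=cv2.INTER_CUBIC)
cv2.imwrite("pics/c6.png",np.hstack([f(a,400,367),f(im[30:260,150:400],400,367)])[:,:,::-1])
E
```

```text
19.025 [0.60053265 0.0553245  0.23918253] [ 1.10885563  0.15816332 -0.2125235 ]
```

View pics/c6.png

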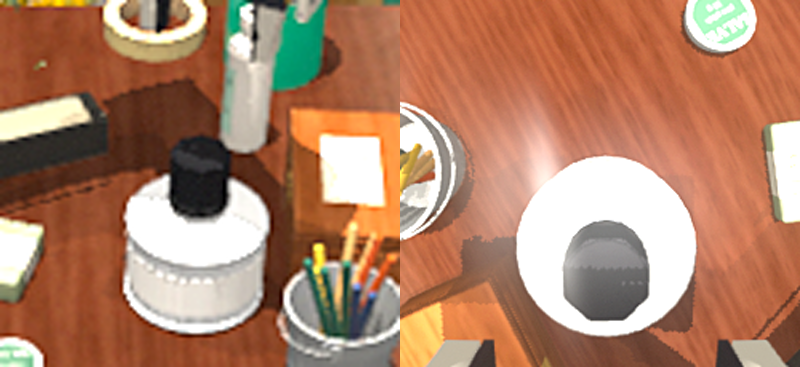

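The picture shows the cap upright on the collar, released, with the gripper clear and the bystanders in place. Handing in.

```bash
python3 -c "
from plant import job
print(job.close_job())"
```

```text
the job is handed in; nothing more can be done
None
```

The cap is seated on the stem, turned clockwise through one click (the torque rose to about 0.43 N m, then dropped to zero) and released, and the job was handed in at about 19 s; the hand-in returned no verdict, so a pass is not confirmed.

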